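Run the vial row up to the inspection stop

ROBOT

A 6-joint arm with a two-finger parallel gripper is mounted at the origin on the work surface. World frame = base frame: x ahead of the robot, y to its left, z up, the work surface at z = 0. Lengths are in m, angles in degrees, forces in N, time in s.
With the tool pointing down it reaches from about 0.375 to 0.9 m from the base axis. Payload 3.1 kg.
Tool frame: the origin (TCP) lies midway between the tips of the shut fingers; the grasp point (between the pads) lies 19 mm behind it; z points along the fingers, y is the line along which they close (so a half turn about z gives the same grasp; the last joint's range is limited). The gripper opens to 87 mm and grips with 3 to 60 N. Pads are 19 mm wide; open, the fingers measure 117 mm over their backs; the gripper's body (75 mm by 190 mm) begins 51 mm behind the grasp point.
Start: joints at [60.877, 30.224, 82.088, -0, 67.689, -10.227], TCP at [0.202, 0.591, 0.223] pointing down, gripper open.
Joint ranges: [-176.69, 176.69], [-43.24, 126.21], [12.49, 139.97], [-82, 262], [0, 151.66], [-163.58, 163.58]. Speed limits (degrees/s): [159.86, 159.86, 180, 180, 180, 180].

INTERFACE

Orientations are given as a 3x3 rotation matrix whose columns are the frame's x, y, z axes.
In Python, from rig import bot gives the robot as it stands.
- The arm moves only by the shell command python3 steer.py 'ROWS'. ROWS is a JSON list that holds a single list of rows (three levels of brackets), with 1 to 20 rows, each of 7 numbers: dx, dy, dz in units of 5 mm, then a rotation vector rx, ry, rz in units of 4 degrees, then the opening from 0.0 (shut) to 1.0 (fully open); each row is the pose to reach, as a shift and turn from the pose commanded when the command began, along the tool's axes at that moment; what a row does not reach only later rows make up. A row lasts 1/10 s, in which the tool goes at most 0.05 m and 8.59 degrees, less where a joint would pass 70% of its speed; a pose out of reach is approached as far as the arm can. The fingers move at their own pace and stop on an object; the grip force is fixed at half the most. Time passes only in rows, so rows that do not move let the fingers close. It prints the time, the measured TCP pose, the force, the opening and the grip force at its end. Input that does not fit is refused with a message, and nothing moves.
- bot.read_state(): the state, without advancing time (a new reading comes with each control period).
- bot.capture(name): name is "scene" or "top"; returns a dict with "color" (400x640x3 uint8, red, green, blue), "K" (3x3 intrinsics, pixels), "D" ([k1, k2, p1, p2, k3] as OpenCV has them; the pictures are not rectified), "view" (4x4, takes a point from world to camera coordinates). Camera axes: x right, y up, looking along -z (the intrinsics and any distortion apply to the point x, -y, -z); pixel columns grow to the right and rows downward; lengths in m; the calibration is good to about 2 mm. A picture is of the moment at which its call begins. There is no depth.
- bot.hand_in(): hands the job in; it is judged then, once.
The state is a dict: "time_s": time; "joint_positions": joint angles; "qvel": joint speeds; "tau": joint torques, N m; "position": TCP position; "tcp_rot": TCP orientation; "force": force on the tool from outside, world axes, zero at the start; "moment": the same for the moment, N m; "opening": opening from 0.0 (shut) to 1.0 (fully open); "grasp_force": force on a finger pad.
Only numpy, scipy, OpenCV 4.12 (cv2) and the standard library are available. Lean on these libraries where they do the work, as an engineer would, in place of code of your own. Each camera call takes 0.05 s, during which the arm holds its last target. There are 200 camera calls.

TASK

With the fingertips, gently push the row of five green-capped vials along the rail as one unbroken train until the leading vial is up against the blue end stop and the row is closed up. Then press the yellow button fully down to report the row, and let it come up again. Push only, do not lift or tip any vial, do not press the button before the row is home, and leave everything else where it stands.

Things in the scene. Friction and masses are not known exactly. Their poses are not given: they have to be found in the camera images.
- rail: Straight aluminium rail fixed flat on the table, 360 mm long along its y, 43 mm wide along its x, turned up to 0.35 rad. Origin: centre of its underside, on the table. Channel floor 6 mm above the table, 27 mm wide, between side walls whose tops are 16 mm above the table. The +y end is closed by a blue end stop; the -y end (y = -180 mm) is open.
- stop_face (a point): Rigid blue end stop, 43 mm wide, 20 mm thick, its top 46 mm above the table. The point is the foot of the end stop's inner face (rail y = +160 mm), mid-channel, on the channel floor (axes as the rail's: +y points into the stop).
- vial_1: Green-capped glass vial standing upright in the rail's channel, 24 mm diameter (cylinder up to 34 mm above its foot), 50 mm high with its 21 mm cap, about 26 g. Origin: centre of its foot, on the channel floor; z up. The leading vial of the row, nearest the end stop, 50 to 140 mm short of it at the start.
- vial_2: Green-capped glass vial standing upright in the rail's channel, 24 mm diameter (cylinder up to 34 mm above its foot), 50 mm high with its 21 mm cap, about 26 g. Origin: centre of its foot, on the channel floor; z up. Second of the row, touching vial_1.
- vial_3: Green-capped glass vial standing upright in the rail's channel, 24 mm diameter (cylinder up to 34 mm above its foot), 50 mm high with its 21 mm cap, about 26 g. Origin: centre of its foot, on the channel floor; z up. Third of the row.
- vial_4: Green-capped glass vial standing upright in the rail's channel, 24 mm diameter (cylinder up to 34 mm above its foot), 50 mm high with its 21 mm cap, about 26 g. Origin: centre of its foot, on the channel floor; z up. Fourth of the row.
- vial_5: Green-capped glass vial standing upright in the rail's channel, 24 mm diameter (cylinder up to 34 mm above its foot), 50 mm high with its 21 mm cap, about 26 g. Origin: centre of its foot, on the channel floor; z up. The last vial of the row, farthest from the end stop. All five touch, 24 mm from centre to centre.
- count_button_top (a point): Centre of the top face of the round yellow push button (32 mm across), in a small grey housing fixed to the table beyond the end stop. It is pressed straight down.
- count_button (a joint): Travel of the yellow button in m: 0 is up, 0.006 fully down. A spring returns it; fully down takes about 4 N.
- reject_1: Red-capped glass vial, same shape as the green ones (24 mm diameter, 50 mm high), standing loose on the table beside the rail. Origin: centre of its foot. Not part of the job.
- reject_2: Red-capped glass vial, same shape as the green ones (24 mm diameter, 50 mm high), standing loose on the table beside the rail. Origin: centre of its foot. Not part of the job.
- loupe: Black magnifier, 38 mm diameter, 40 mm high, standing on the table beside the rail. Origin: centre of its foot. Not part of the job.
- tweezers: Steel tweezers lying on the table near the rail, 118 mm long along their x, 15 mm wide, 8 mm high. Origin: their middle, on the table. Not part of the job.
- gel_jar: White jar with blue cap, 60 mm diameter, 85 mm high, standing on the table. Origin: centre of its foot. Not part of the job.

How it is judged (in metres and radians):
On the way, in this order (a step that is already met when the one before it is completed fails the run):
1. the row is home: leading vial against the stop, row closed up (y of vial_1 in the frame of stop_face above -0.016 m and y of vial_5 in the frame of stop_face above -0.115 m), for 0.2 s.
2. the yellow button is pressed fully down (all of step 1 and value of joint count_button above 0.0045 m), for 0.05 s.
3. the yellow button has come up again (value of joint count_button below 0.0015 m), for 0.1 s.
At the end, for the whole second after the job is handed in: Leading vial within 4 mm of the stop, last within 7 mm of its closed-up place; all five upright (0.12 rad), at rest on the channel floor; button up again (under 1.5 mm); red-capped vials, magnifier, tweezers and jar within 15 mm of their start (all of step 1 and angle between each of vial_1, vial_2, vial_3, vial_4, vial_5's own z axis and vertical below 0.12 rad and z of each of vial_1, vial_2, vial_3, vial_4, vial_5 in the frame of rail below 0.009 m and linear speed of each of vial_1, vial_2, vial_3, vial_4, vial_5 below 0.01 m/s and value of joint count_button below 0.0015 m and distance of each of reject_1, reject_2, loupe, tweezers, gel_jar from where it was at the start of the episode below 0.015 m); the robot touches nothing.
It fails at once if a vial of the row is lifted (more than 10 mm off the channel floor) or tipped (more than 0.4 rad) (z of any of vial_1, vial_2, vial_3, vial_4, vial_5 in the frame of rail above 0.016 m or angle between any of vial_1, vial_2, vial_3, vial_4, vial_5's own z axis and vertical above 0.4 rad).
It fails at once if the row is broken apart (gaps of more than 14 mm in all) (distance between vial_1 and vial_5 above 0.11 m).
It fails at once if a vial is pushed with more than 25 N (contact force between any of vial_1, vial_2, vial_3, vial_4, vial_5 and the arm above 25 N).
It fails at once if the button is pressed before the row is home (value of joint count_button above 0.003 m and not (y of vial_1 in the frame of stop_face above -0.016 m and y of vial_5 in the frame of stop_face above -0.115 m)).
It fails at once if a bystander is moved more than 15 mm (distance of any of reject_1, reject_2, loupe, tweezers, gel_jar from where it was at the start of the episode above 0.015 m).
It also fails if it takes over 48 s, if anything falls off the work surface, if the arm or the gripper's body presses on something with over 40 N, if the wrist force passes 120 N, or if a joint passes its speed limit or range.

## Working session

There is one attempt and no reset: what is moved stays moved. The work goes in short steps, Python scripts to look and compute and a shell command to move; the robot and the scene stay as the last step left them, time stands still between calls to the robot, and variables do not carry over. Pictures are saved under pics/ and viewed, at most 10 in all, crops included, and the job is handed in when it is done.

```bash
ls; mkdir -p pics; python3 - <<'E'
from rig import bot
import cv2,numpy as np,pickle
d={}
for n in("scene","top"):
    c=bot.capture(n); d[n]=c; cv2.imwrite(f"pics/{n}0.png",c["color"][:,:,::-1]); print(n,c["K"].tolist(),c["D"],c["view"].round(3).tolist())
pickle.dump(d,open("c0.pkl","wb"))
s=bot.read_state(); print(s["time_s"],s["position"],s["tcp_rot"])
E
```

```text
pics
rig.py
steer.py
scene [[456.2512739666128, 0.0, 320.74205495408626], [0.0, 456.2512739666128, 206.9151486280889], [0.0, 0.0, 1.0]] [-0.01758428  0.          0.          0.          0.        ] [[-0.151, 0.988, 0.014, -0.033], [-0.823, -0.134, 0.552, 0.451], [0.547, 0.072, 0.834, -1.222], [0.0, 0.0, 0.0, 1.0]]
top [[442.07100084815374, 0.0, 317.14490080276346], [0.0, 442.07100084815374, 192.79369085013755], [0.0, 0.0, 1.0]] [-0.00876904  0.          0.          0.          0.        ] [[0.008, -1.0, -0.002, 0.12], [0.974, 0.007, 0.228, -0.563], [-0.228, -0.004, 0.974, -0.94], [0.0, 0.0, 0.0, 1.0]]
0.1 [0.20203898 0.59075067 0.22167777] [[-9.46119930e-01  3.23815123e-01 -9.19191318e-04]
 [ 3.23816265e-01  9.46118484e-01 -1.68559304e-03]
 [ 3.23843379e-04 -1.89242227e-03 -9.99998157e-01]]
```

View pics/scene0.png

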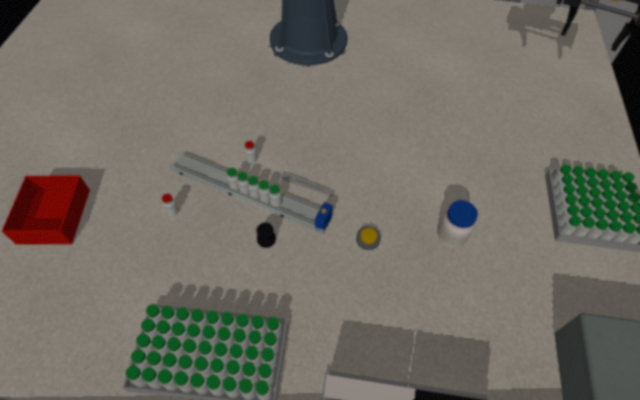

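View pics/top0.png

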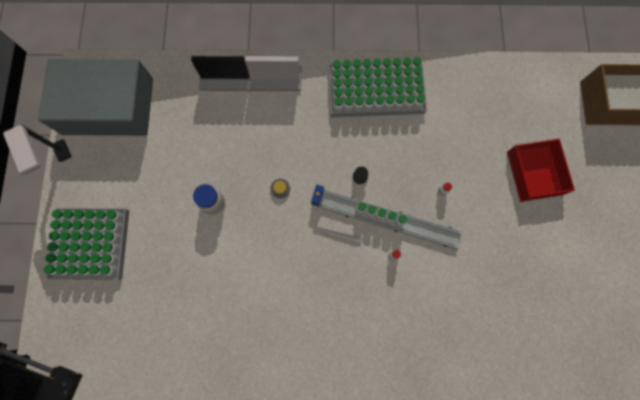

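The scene picture shows the row at about (232–276, 172–190), the stop at (324, 216) and the button at (369, 236). In the top picture the caps are at (361–403, 207–219), the stop at (317, 195) and the button at (280, 187). The tweezers lie on the robot side of the stop.

```bash
cat > h.py <<'E'
import cv2,numpy as np
def ray(c,uv):
    n=cv2.undistortPoints(np.array([[uv]],float),c["K"],c["D"])[0,0]
    V=c["view"];R=V[:3,:3];o=-R.T@V[:3,3];d=R.T@np.array([n[0],-n[1],-1]);return o,d/np.linalg.norm(d)
def plane(c,uv,z):
    o,d=ray(c,uv);return o+d*(z-o[2])/d[2]
def tri(a,ua,b,ub):
    o1,d1=ray(a,ua);o2,d2=ray(b,ub)
    t=np.linalg.lstsq(np.c_[d1,-d2],o2-o1,rcond=None)[0]
    p,q=o1+t[0]*d1,o2+t[1]*d2;return (p+q)/2,np.linalg.norm(p-q)
RNG=dict(green=((50,110,50),(80,255,255)),yellow=((18,120,80),(32,255,255)),blue=((105,120,50),(125,255,255)),red=((0,150,80),(6,255,255)))
def mask(c,col):
    return cv2.inRange(cv2.cvtColor(c["color"],cv2.COLOR_RGB2HSV),*[np.array(x) for x in RNG[col]])
def blobs(c,col,box,amin=15):
    x0,y0,x1,y1=box;m=mask(c,col);k=np.zeros_like(m);k[y0:y1,x0:x1]=m[y0:y1,x0:x1]
    n,l,s,ce=cv2.connectedComponentsWithStats(k)
    return [(s[i,4],s[i,:4].tolist(),ce[i].round(2)) for i in range(1,n) if s[i,4]>=amin],k
BOX=dict(scene=(140,120,480,260),top=(190,150,480,275))
E
python3 - <<'E'
import pickle,cv2,numpy as np
from h import *
d=pickle.load(open("c0.pkl","rb"))
for n in d:
    for col in RNG:
        b,_=blobs(d[n],col,BOX[n]);print(n,col,b)
a=d["scene"]["color"][130:260,150:400,::-1];b=d["top"]["color"][160:270,250:480,::-1]
cv2.imwrite("pics/crops.png",np.vstack([cv2.resize(a,(750,320),interpolation=2)[:290],cv2.resize(b,(750,300),interpolation=2)]))
E
```

```text
scene green [(np.int32(51), [227, 169, 9, 7], array([231.16, 171.71])), (np.int32(57), [238, 172, 9, 8], array([241.93, 175.65])), (np.int32(56), [248, 176, 9, 9], array([252.32, 179.98])), (np.int32(58), [259, 181, 9, 8], array([263.14, 184.31])), (np.int32(59), [270, 185, 9, 8], array([274.03, 188.56]))]
scene yellow [(np.int32(232), [360, 227, 18, 17], array([368.34, 235.24]))]
scene blue [(np.int32(606), [448, 200, 29, 27], array([462.03, 213.44])), (np.int32(273), [315, 203, 17, 26], array([323.25, 216.64]))]
scene red [(np.int32(45), [245, 141, 9, 7], array([249.  , 144.31])), (np.int32(59), [162, 194, 10, 8], array([166.59, 197.61]))]
top green [(np.int32(34), [359, 203, 6, 7], array([361.38, 205.85])), (np.int32(36), [369, 206, 7, 7], array([371.64, 209.08])), (np.int32(34), [379, 209, 7, 7], array([381.71, 212.24])), (np.int32(34), [389, 213, 7, 6], array([392.  , 215.26])), (np.int32(35), [399, 216, 7, 6], array([402.23, 218.43]))]
top yellow [(np.int32(133), [273, 181, 13, 13], array([279.38, 186.95]))]
top blue [(np.int32(380), [194, 185, 22, 22], array([204.59, 195.54])), (np.int32(90), [313, 186, 10, 18], array([317.47, 194.98]))]
top red [(np.int32(37), [444, 184, 7, 6], array([447.08, 186.54])), (np.int32(38), [393, 251, 7, 7], array([396.05, 253.92]))]
```

View pics/crops.png

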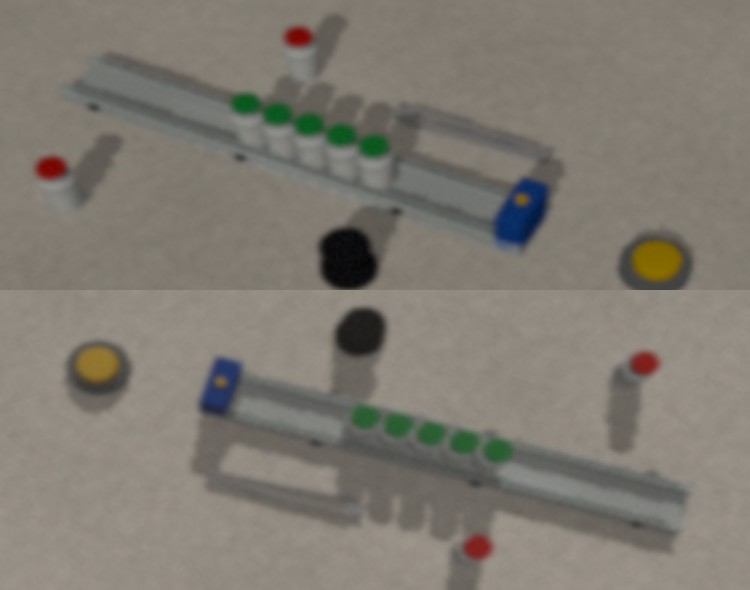

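```bash
cat >> h.py <<'E'
def world(d):
    r={}
    for col in ("green","yellow","red"):
        A,_=blobs(d["scene"],col,BOX["scene"]);B,_=blobs(d["top"],col,BOX["top"])
        A=sorted(A,key=lambda b:-b[2][0]);B=sorted(B,key=lambda b:b[2][0])
        r[col]=[tri(d["scene"],a[2],d["top"],b[2]) for a,b in zip(A,B)] if len(A)==len(B) else (len(A),len(B))
    return r
E
python3 - <<'E'
import pickle
from h import *
d=pickle.load(open("c0.pkl","rb"));np.set_printoptions(precision=4,suppress=True)
w=world(d)
for k in w:
    for p in w[k]:print(k,p[0],round(p[1],4))
P=np.array([p[0] for p in w["green"]]);print(np.linalg.norm(P[0]-P[4]))
u=(P[0]-P[4])[:2];u/=np.linalg.norm(u);print("dir",u,np.degrees(np.arctan2(-u[0],u[1])))
# stop: min-area rect of blue in top (top face z~.046) ; rail edge lines
for n,z in(("scene",.03),("top",.046)):
    b,k=blobs(d[n],"blue",(305,180,335,235),30);c=cv2.findContours(k,0,1)[0];c=max(c,key=cv2.contourArea)
    q=cv2.boxPoints(cv2.minAreaRect(c)); print(n,[plane(d[n],x,z)[:2].round(4).tolist() for x in q],plane(d[n],b[0][2],z))
print("yellow z.03",plane(d["top"],(279.38,186.95),.03),plane(d["scene"],(368.34,235.24),.03))
print("loupe top",plane(d["top"],(360,174),.04))
# rail ends in the top crop (-y end, outer corners at wall top) & tweezers
for uv in((0,0),):pass
f=lambda x,y:(250+x*230/750,160+(y-290)*110/300)
for x,y in((690,486),(675,530),(205,487),(360,520),(243,372),(233,412)):print(f(x,y),plane(d["top"],f(x,y),.012))
E
```

```text
green [0.5352 0.0229 0.0512] 0.0001
green [ 0.528  -0.0004  0.0503] 0.0003
green [ 0.5209 -0.0236  0.05  ] 0.0002
green [ 0.5139 -0.0466  0.0502] 0.0004
green [ 0.507  -0.0701  0.0492] 0.0002
yellow [0.5877 0.2154 0.0136] 0.0002
red [ 0.4268 -0.0541  0.0441] 0.0002
red [ 0.5842 -0.1787  0.0433] 0.0003
0.09723968680405441
dir [0.2895 0.9572] -16.827428659778374
scene [[0.5919, 0.1061], [0.5347, 0.1202], [0.5446, 0.1445], [0.601, 0.1297]] [0.5702 0.1252 0.03  ]
top [[0.5449, 0.1375], [0.5843, 0.1251], [0.5791, 0.1097], [0.5399, 0.1222]] [0.5612 0.1236 0.046 ]
yellow z.03 [0.5837 0.2138 0.03  ] [0.5974 0.2147 0.03  ]
loupe top [0.6139 0.0238 0.04  ]
(461.6, 231.86666666666667) [ 0.4825 -0.2155  0.012 ]
(457.0, 248.0) [ 0.4446 -0.2023  0.012 ]
(312.8666666666667, 232.23333333333335) [0.4791 0.1339 0.012 ]
(360.4, 244.33333333333331) [0.4515 0.0227 0.012 ]
(324.52, 190.06666666666666) [0.5812 0.1069 0.012 ]
(321.4533333333333, 204.73333333333335) [0.5452 0.1141 0.012 ]
```

The heights come out right: mid-cap is about 50 mm, the row is 97 mm long against a nominal 96, and the rail is at −16.8°. Next I move above the rail behind vial_5 and shut the fingers.

Careful with the scale: shifts go in units of 5 mm and turns go in units of 4 degrees. That gives: -0.584 m is -116.8, -0.232 m is -46.4, -1 degrees is -0.25.

```bash
python3 steer.py '[[[-10,-11.6,0,0,0,0,0],[-20,-23.2,0,0,0,0,0],[-30,-34.8,0,0,0,0,0],[-40,-46.4,0,0,0,0,0],[-50,-58,0,0,0,0,0],[-60,-70,2,0,0,0,0],[-70,-82,4,0,0,0,0],[-80,-93,8,0,0,-0.25,0],[-90,-105,11,0,0,-0.525,0],[-100.8,-116.8,14,0,0,-0.525,0],[-100.8,-116.8,14,0,0,-0.525,0],[-100.8,-116.8,14,0,0,-0.525,0],[-100.8,-116.8,14,0,0,-0.525,0],[-100.8,-116.8,14,0,0,-0.525,0],[-100.8,-116.8,14,0,0,-0.525,0],[-100.8,-116.8,14,0,0,-0.525,0],[-100.8,-116.8,14,0,0,-0.525,0],[-100.8,-116.8,14,0,0,-0.525,0],[-100.8,-116.8,14,0,0,-0.525,0],[-100.8,-116.8,14,0,0,-0.525,0]]]'; python3 -c "
from rig import bot
print(bot.read_state()['tcp_rot'])"
```

```text
time_s: 2.1
position: [0.4893, -0.1229, 0.1527]
tcp_rot: [[-0.958, 0.287, -0.001], [0.287, 0.958, 0.001], [0.001, 0.0, -1.0]]
force: [-0.2, -0.3, -0.2]
opening: 0.006
grasp_force: 0.0
[[-9.57855178e-01  2.87250513e-01 -7.75420939e-04]
 [ 2.87250170e-01  9.57855450e-01  5.25383898e-04]
 [ 8.93657967e-04  2.80501891e-04 -9.99999561e-01]]
```

Scaled: 0.13 m is 26, 0.12 m is 24.

```bash
python3 steer.py '[[[0,0,8,0,0,0,0],[0,0,16,0,0,0,0],[0,0,22,0,0,0,0],[0,0,24,0,0,0,0],[0,0,26,0,0,0,0],[0,0,26,0,0,0,0],[0,0,26,0,0,0,0]]]'; python3 - <<'E'
from rig import bot
import cv2
c={n:bot.capture(n)["color"] for n in("scene","top")}
import numpy as np
a=c["scene"][110:260,130:400,::-1];b=c["top"][140:270,250:480,::-1]
cv2.imwrite("pics/c1.png",np.vstack([cv2.resize(a,(540,300),interpolation=2),cv2.resize(b,(540,300),interpolation=2)]))
s=bot.read_state();print(s["position"],s["force"])
E
```

```text
time_s: 2.8
position: [0.4908, -0.1246, 0.0235]
tcp_rot: [[-0.957, 0.289, 0.002], [0.289, 0.957, -0.001], [-0.002, -0.0, -1.0]]
force: [0.4, -0.0, -0.5]
opening: 0.004
grasp_force: 0.0
[ 0.49093685 -0.124763    0.02375867] [ 0.25427984 -0.08974946  0.51583465]
```

View pics/c1.png

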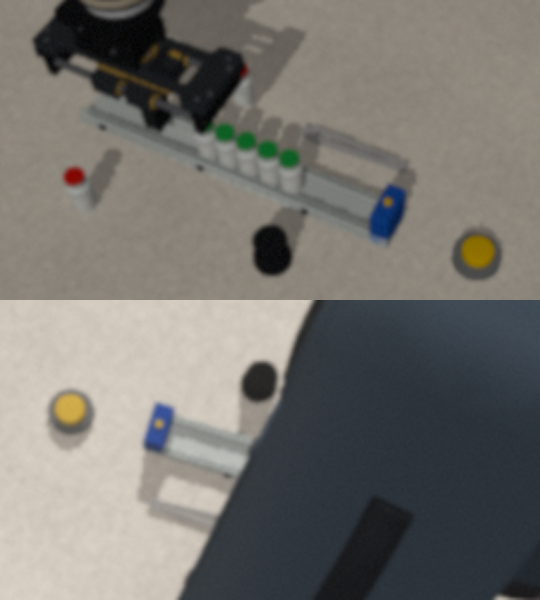

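Picture: the shut fingers stand over the channel just behind vial_5 and clear of it; both red vials and the tweezers are untouched. Starting the push.

Scaled: 0.06 m is 12, 0.075 m is 15.

```bash
python3 steer.py '[[[0,1,0,0,0,0,0],[0,2,0,0,0,0,0],[0,3,0,0,0,0,0],[0,3.8,0,0,0,0,0],[0,4.4,0,0,0,0,0],[0,5,0,0,0,0,0],[0,5.6,0,0,0,0,0],[0,6.2,0,0,0,0,0],[0,6.8,0,0,0,0,0],[0,7.4,0,0,0,0,0],[0,8,0,0,0,0,0],[0,8.8,0,0,0,0,0],[0,9.6,0,0,0,0,0],[0,10.4,0,0,0,0,0],[0,11.2,0,0,0,0,0],[0,12,0,0,0,0,0],[0,12.8,0,0,0,0,0],[0,13.6,0,0,0,0,0],[0,14.4,0,0,0,0,0],[0,15,0,0,0,0,0]]]'; python3 - <<'E'
from rig import bot
from h import *
c={n:bot.capture(n) for n in("scene","top")}
for n in c: print(n,blobs(c[n],"green",BOX[n],5)[0])
b=blobs(c["scene"],"green",BOX["scene"],5)[0]
for x in b: print(plane(c["scene"],x[2],.0502))
a=c["scene"]["color"][110:260,130:400,::-1]
cv2.imwrite("pics/c2.png",cv2.resize(a,(540,300),interpolation=2))
E
```

```text
time_s: 4.9
position: [0.5119, -0.0523, 0.0226]
tcp_rot: [[-0.957, 0.289, 0.0], [0.289, 0.957, -0.0], [-0.0, -0.0, -1.0]]
force: [-1.8, -3.5, 3.9]
opening: 0.002
grasp_force: 1.7
scene [(np.int32(27), [243, 178, 9, 5], array([246.56, 180.04])), (np.int32(23), [255, 182, 8, 5], array([258.  , 184.39])), (np.int32(28), [268, 184, 6, 7], array([271.  , 187.68])), (np.int32(60), [276, 188, 9, 8], array([280.22, 191.32])), (np.int32(61), [287, 192, 9, 8], array([291.28, 195.59]))]
top []
[ 0.52297297 -0.03474263  0.0502    ]
[ 0.52969185 -0.0101841   0.0502    ]
[0.53335383 0.01651781 0.0502    ]
[0.53897732 0.03592887 0.0502    ]
[0.54542508 0.05890958 0.0502    ]
```

View pics/c2.png

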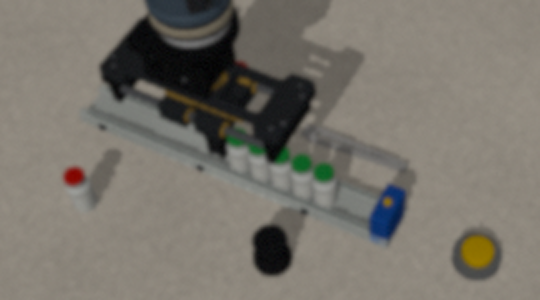

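The row has moved 37 mm and is still closed; about 44 mm remains. The force is worth a check while at rest.

```bash
python3 steer.py '[[[0,0,0,0,0,0,0],[0,0,0,0,0,0,0],[0,0.4,0,0,0,0,0]]]'; python3 steer.py '[[[0,0.6,0,0,0,0,0],[0,1.2,0,0,0,0,0],[0,1.8,0,0,0,0,0],[0,2.4,0,0,0,0,0],[0,3,0,0,0,0,0],[0,3.6,0,0,0,0,0],[0,4.2,0,0,0,0,0],[0,4.8,0,0,0,0,0],[0,5.4,0,0,0,0,0],[0,6,0,0,0,0,0]]]'; python3 - <<'E'
from rig import bot
from h import *
c=bot.capture("scene")
for x in blobs(c,"green",BOX["scene"],5)[0]: print(x[0],plane(c,x[2],.0502))
E
```

```text
time_s: 5.3
position: [0.5121, -0.0508, 0.0224]
tcp_rot: [[-0.957, 0.289, -0.001], [0.289, 0.957, 0.0], [0.001, -0.0, -1.0]]
force: [-0.0, -1.0, 0.6]
opening: 0.008
grasp_force: 0.6
time_s: 6.3
position: [0.5211, -0.0218, 0.0225]
tcp_rot: [[-0.957, 0.289, -0.0], [0.289, 0.957, -0.0], [0.0, -0.0, -1.0]]
force: [-1.2, -0.8, -0.4]
opening: 0.009
grasp_force: 0.3
23 [ 0.53189227 -0.00403051  0.0502    ]
22 [0.53901421 0.02024771 0.0502    ]
25 [0.5424315  0.04822328 0.0502    ]
62 [0.54795205 0.0669396  0.0502    ]
65 [0.55470558 0.08989098 0.0502    ]
```

```bash
python3 steer.py '[[[0,0.4,0,0,0,0,0],[0,0.8,0,0,0,0,0],[0,1.2,0,0,0,0,0],[0,1.6,0,0,0,0,0],[0,1.8,0,0,0,0,0],[0,2,0,0,0,0,0]]]'; python3 steer.py '[[[0,0.2,0,0,0,0,0],[0,0.2,0,0,0,0,0]]]'; python3 steer.py '[[[0,0.2,0,0,0,0,0],[0,0.2,0,0,0,0,0]]]'; python3 -c "
from rig import bot
from h import *
c=bot.capture('scene')
for x in blobs(c,'green',BOX['scene'],5)[0]: print(x[0],plane(c,x[2],.0502))"
```

```text
time_s: 6.95
position: [0.5239, -0.0124, 0.0226]
tcp_rot: [[-0.957, 0.289, 0.0], [0.289, 0.957, -0.0], [-0.0, -0.0, -1.0]]
force: [-0.3, -0.5, -0.5]
opening: -0.004
grasp_force: 0.4
time_s: 7.15
position: [0.5242, -0.0114, 0.0226]
tcp_rot: [[-0.957, 0.289, 0.0], [0.289, 0.957, 0.0], [-0.0, 0.0, -1.0]]
force: [0.6, -1.1, 0.1]
opening: 0.007
grasp_force: 0.2
time_s: 7.35
position: [0.5245, -0.0105, 0.0226]
tcp_rot: [[-0.957, 0.289, 0.0], [0.289, 0.957, 0.0], [-0.0, 0.0, -1.0]]
force: [-1.3, -0.4, -0.4]
opening: 0.003
grasp_force: 0.3
23 [0.53582615 0.0086845  0.0502    ]
19 [0.5426608  0.03190002 0.0502    ]
20 [0.546031  0.0604318 0.0502   ]
64 [0.55132784 0.07844875 0.0502    ]
65 [0.55822798 0.10138637 0.0502    ]
```

```bash
for i in 1; do python3 steer.py '[[[0,0.2,0,0,0,0,0],[0,0.2,0,0,0,0,0]]]' | grep -E "pos|force"; python3 steer.py '[[[0,0.2,0,0,0,0,0],[0,0.2,0,0,0,0,0]]]'| grep -E "pos|force"; done; python3 -c "
from rig import bot
from h import *
c=bot.capture('scene')
for x in blobs(c,'green',BOX['scene'],5)[0]: print(x[0],plane(c,x[2],.0502))
cv2.imwrite('pics/c3.png',cv2.resize(c['color'][150:250,220:400,::-1],(720,400),interpolation=2))"
```

```text
position: [0.5248, -0.0095, 0.0226]
force: [0.1, -0.1, 0.6]
grasp_force: 0.3
position: [0.5251, -0.0085, 0.0226]
force: [0.0, 0.0, 0.7]
grasp_force: 0.3
23 [0.53625627 0.00990989 0.0502    ]
20 [0.54301863 0.03366571 0.0502    ]
21 [0.54707578 0.06230848 0.0502    ]
60 [0.55155827 0.08048923 0.0502    ]
60 [0.55905075 0.10344618 0.0502    ]
```

View pics/c3.png

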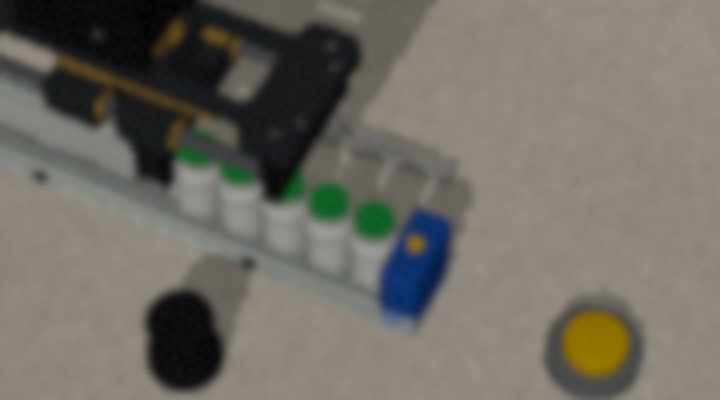

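The row is closed and nearly at the stop, with the last cap at (375, 215) in the crop and the stop at (415, 250). I'll continue in 1 mm steps until the force rises.

Scaled: 0.001 m is 0.2.

```bash
python3 steer.py '[[[0,0.2,0,0,0,0,0],[0,0.2,0,0,0,0,0]]]' | grep -E "pos|force"; python3 steer.py '[[[0,0.2,0,0,0,0,0],[0,0.2,0,0,0,0,0]]]'| grep -E "pos|force"
```

```text
position: [0.5252, -0.008, 0.0226]
force: [-1.1, -3.5, -0.0]
grasp_force: 1.7
position: [0.5254, -0.0077, 0.0226]
force: [-2.1, -6.4, 1.6]
grasp_force: 3.4
```

Scaled: 0.001 m is 0.2.

```bash
python3 steer.py '[[[0,0.2,0,0,0,0,0],[0,0.2,0,0,0,0,0]]]' | grep -E "pos|force"
```

```text
position: [0.5255, -0.0074, 0.0227]
force: [-2.6, -9.4, 1.2]
grasp_force: 5.0
```

The row is home: the force rose from about 0 to 10 N over 3 mm of commanded motion. Now I back off gently, lift and go over the button.

Scaled: -0.09 m is -18, -0.02 m is -4.

```bash
python3 steer.py '[[[0,-0.4,0,0,0,0,0],[0,-0.8,0,0,0,0,0],[0,-1.6,0,0,0,0,0],[0,-2.8,0,0,0,0,0],[0,-4,0,0,0,0,0],[0,-4,-6,0,0,0,0],[0,-4,-12,0,0,0,0],[0,-4,-18,0,0,0,0],[0,4,-18,0,0,0,0],[0,12,-18,0,0,0,0],[0.4,20,-18,0,0,0,0],[0.8,28,-18,0,0,0,0],[0.8,36,-18,0,0,0,0],[0.8,42,-18,0,0,0,0],[1,45.6,-18,0,0,0,0],[1,45.6,-18,0,0,0,0],[1,45.6,-18,0,0,0,0]]]'; python3 - <<'E'
from rig import bot
from h import *
c={n:bot.capture(n) for n in("scene","top")}
for n in c:
  print(n)
  for x in blobs(c[n],"green",BOX[n],5)[0]: print(x[0],plane(c[n],x[2],.0502))
cv2.imwrite('pics/c4.png',np.vstack([cv2.resize(c['scene']['color'][130:260,150:410,::-1],(600,300),interpolation=2),cv2.resize(c['top']['color'][140:270,220:480,::-1],(600,300),interpolation=2)]))
E
```

```text
time_s: 10.15
position: [0.5863, 0.2131, 0.1122]
tcp_rot: [[-0.957, 0.289, -0.001], [0.289, 0.957, -0.001], [0.001, -0.001, -1.0]]
force: [0.2, -0.7, -0.1]
opening: 0.005
grasp_force: 0.0
scene
57 [0.53167558 0.01011476 0.0502    ]
58 [0.53796004 0.03420282 0.0502    ]
61 [0.54516128 0.05747078 0.0502    ]
61 [0.55203118 0.08061166 0.0502    ]
60 [0.55905075 0.10344618 0.0502    ]
top
37 [0.55955175 0.10381085 0.0502    ]
33 [0.55240524 0.07992663 0.0502    ]
33 [0.54551126 0.05696982 0.0502    ]
33 [0.53863917 0.03408591 0.0502    ]
34 [0.53133181 0.00988536 0.0502    ]
```

View pics/c4.png

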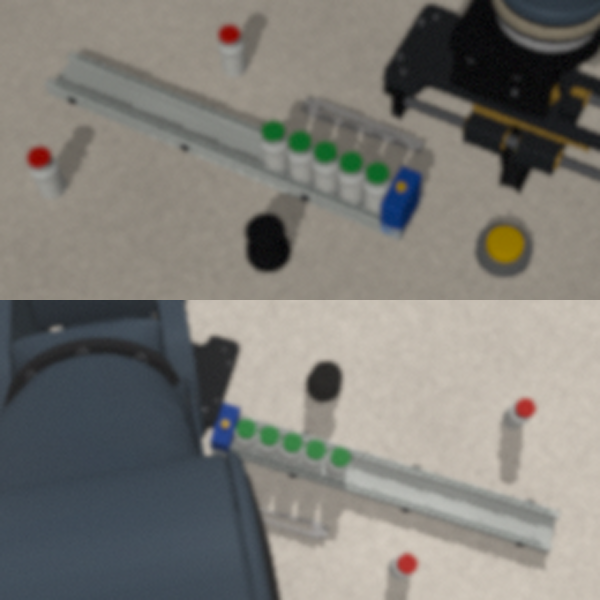

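The row is standing closed and upright against the stop, and the bystanders are in place. Now descending on the button.

```bash
python3 steer.py '[[[0,0.4,6,0,0,0,0],[0,0.4,12,0,0,0,0],[0,0.4,15,0,0,0,0],[0,0.4,16,0,0,0,0],[0,0.4,16,0,0,0,0]]]'|grep -E "pos|for"; python3 steer.py '[[[0,0,0.4,0,0,0,0],[0,0,0.8,0,0,0,0],[0,0,1.2,0,0,0,0],[0,0,1.2,0,0,0,0]]]'|grep -E "pos|for"; python3 steer.py '[[[0,0,0.4,0,0,0,0],[0,0,0.6,0,0,0,0],[0,0,0.6,0,0,0,0]]]'|grep -E "pos|for"
```

```text
position: [0.5874, 0.2151, 0.0322]
force: [-0.5, 0.4, -0.5]
grasp_force: 0.0
position: [0.5876, 0.216, 0.0269]
force: [-0.5, -0.5, -0.2]
grasp_force: 0.0
position: [0.5875, 0.2159, 0.0234]
force: [0.4, -0.7, 0.4]
grasp_force: 0.0
```

```bash
python3 steer.py '[[[0,0,0.4,0,0,0,0],[0,0,0.6,0,0,0,0],[0,0,0.6,0,0,0,0]]]'|grep -E "pos|force: \["; python3 steer.py '[[[0,0,0.4,0,0,0,0],[0,0,0.4,0,0,0,0]]]'|grep -E "pos|force: \["; python3 steer.py '[[[0,0,0.4,0,0,0,0],[0,0,0.4,0,0,0,0]]]'|grep -E "pos|force: \["
```

```text
position: [0.5878, 0.216, 0.0206]
force: [-0.0, 0.1, 1.9]
position: [0.5878, 0.216, 0.0186]
force: [0.5, 0.2, 3.2]
position: [0.5877, 0.216, 0.0166]
force: [0.1, 0.4, 3.4]
```

Scaled: 0.001 m is 0.2.

```bash
python3 steer.py '[[[0,0,0.2,0,0,0,0],[0,0,0.2,0,0,0,0]]]'|grep -E "pos|force: \["; python3 steer.py '[[[0,0,0.2,0,0,0,0],[0,0,0.2,0,0,0,0]]]'|grep -E "pos|force: \["; python3 steer.py '[[[0,0,0.2,0,0,0,0],[0,0,0.2,0,0,0,0]]]'|grep -E "pos|force: \["
```

```text
position: [0.5878, 0.216, 0.0164]
force: [-1.1, 0.3, 7.4]
position: [0.5878, 0.216, 0.0163]
force: [-2.5, 0.3, 11.9]
position: [0.5878, 0.216, 0.0162]
force: [-3.7, -0.6, 17.4]
```

The button has bottomed out: the force is steep past 4 N and z stays fixed at 16 mm. Releasing.

Scaled: 0.1 m is 20, -0.15 m is -30.

```bash
python3 steer.py '[[[0,0,-0.6,0,0,0,0],[0,0,-1.2,0,0,0,0],[0,0,-3,0,0,0,0],[0,0,-8,0,0,0,0],[0,0,-16,0,0,0,0],[0,0,-24,0,0,0,0],[0,0,-30,0,0,0,0],[10,10,-30,0,0,0,0],[10,20,-30,0,0,0,0],[10,30,-30,0,0,0,0],[10,30,-30,0,0,0,0],[10,30,-30,0,0,0,0],[10,30,-30,0,0,0,0]]]'; python3 - <<'E'
from rig import bot
from h import *
d={n:bot.capture(n) for n in("scene","top")}
for k,v in world(d).items(): print(k,v)
for x in blobs(d["scene"],"green",BOX["scene"],5)[0]: print(x[0],plane(d["scene"],x[2],.0502))
cv2.imwrite('pics/c5.png',cv2.resize(d['scene']['color'][130:260,150:410,::-1],(600,300),interpolation=2))
E
```

```text
time_s: 14.05
position: [0.5822, 0.3732, 0.1627]
tcp_rot: [[-0.958, 0.288, -0.002], [0.288, 0.958, -0.002], [0.001, -0.002, -1.0]]
force: [-0.1, 0.2, -0.5]
opening: 0.003
grasp_force: 0.0
green [(array([0.55953728, 0.1036641 , 0.05095233]), np.float64(0.00027477865407521504)), (array([0.55231924, 0.08042312, 0.05084847]), np.float64(0.0005759070426873413)), (array([0.54548125, 0.05736436, 0.05065484]), np.float64(0.00036704853050930367)), (array([0.53835944, 0.03410706, 0.05052531]), np.float64(0.0003496517169597325)), (array([0.53119892, 0.00969534, 0.04950261]), np.float64(0.0005016543255749788))]
yellow (2, 1)
red [(array([ 0.42670915, -0.05410367,  0.04362956]), np.float64(8.026236996698582e-05)), (array([ 0.58425619, -0.178744  ,  0.04320827]), np.float64(1.283849319351124e-05))]
57 [0.53167558 0.01011476 0.0502    ]
59 [0.53812629 0.03421715 0.0502    ]
61 [0.54516128 0.05747078 0.0502    ]
60 [0.55186536 0.08062115 0.0502    ]
60 [0.55905075 0.10344618 0.0502    ]
```

View pics/c5.png

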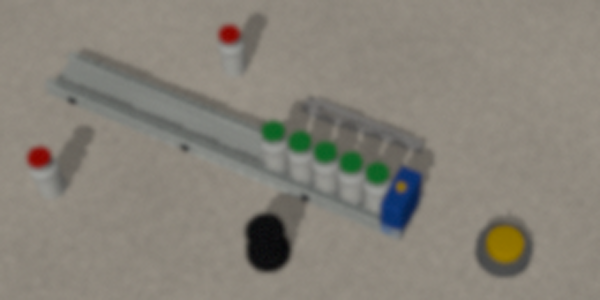

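The last picture shows the row closed against the stop, the button up and everything else in place. Handing in.

```bash
python3 -c "
from rig import bot
print(bot.hand_in())"
```

```text
the job is handed in; nothing more can be done
None
```

The job is handed in, though no verdict came back: the five vials stand closed up against the blue stop, and the button was pressed to its limit and released. In the final pictures the red vials, magnifier and tweezers are where they started. I did not re-check the jar, but the arm passed well above it.

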